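# Check the hand tools back into their foam inserts

### The arm

A 6-joint arm with a two-finger parallel gripper is mounted at the origin on a cart in front of the work surface, level with it; the furniture and walls round the work are solid. World frame = base frame: x ahead of the robot, y to its left, z up, the work surface at z = 0. Lengths are in m, angles in rad, forces in N, time in s.
With the tool pointing down it reaches from about 0.35 to 0.85 m from the base axis. Payload 8.1 kg.
Tool frame: the origin (TCP) lies on the mounting face of the last link; the fingertips stand 186 mm ahead of it and the grasp point (between the pads) lies 167 mm ahead of it (robot.finger_overhang is the distance from the TCP to the fingertips, in m); z points along the fingers, y is the line along which they close (so a half turn about z gives the same grasp; the last joint's range is limited). The gripper opens to 93 mm and grips with 3 to 60 N. Pads are 15 mm wide; open, the fingers measure 128 mm over their backs; the gripper's body (75 mm by 188 mm) begins 65 mm behind the grasp point.
Start: joints at [-1.282, 0.13, 1.488, -0, 1.523, -0.085], TCP at [0.219, -0.559, 0.405] pointing down, gripper open.
Joint ranges: [-2.96, 2.96], [-0.89, 2.26], [0.02, 2.5], [-1.34, 4.48], [0, 2.73], [-2.66, 2.66]. Speed limits (rad/s): [2.39, 2.39, 2.79, 3.14, 3.14, 3.14].

### API

Orientations are given as a rotation vector (axis times angle).
In Python, from plant import readout, read_camera, get_calibration, job, robot gives the robot as it stands.
- The arm moves only by the shell command python3 -m handwheel 'ROWS' [FORCE]. ROWS is JSON, a list of rows, each a list of 5 numbers: the shift along the world's x, y, z in cm, then the turn about the world's z in rad, then the closure, from 0 (fully open) to 1 (shut). In form: [[tx, ty, tz, spin, gripper], ...]. A call has 1 to 10 rows; each row shifts and turns the commanded pose from where the row before left it; what a row does not reach is not made up. A row lasts 1/8 s, in which the tool goes at most 62.5 mm and 10.7 degrees, less where a joint would pass 70% of its speed; a pose out of reach is approached as far as the arm can. A call is refused whole if a number of a shift passes 6.25 or a number of a turn 0.188, either way. A call with a gripper value outside its range is refused whole. The fingers move at their own pace and stop on an object; FORCE is the grip in N (left out, the last holds). Time passes only in rows, so rows that do not move let the fingers close. It gives the time, the measured TCP pose, the force, the opening and the grip force at its end, in the units of the state.
- readout.read_state(): the state, without advancing time (a new reading comes with each control period).
- read_camera(name): name is "scene" or "side" or "wrist"; returns the picture (480x640x3 uint8, red, green, blue); there is no depth.
- get_calibration(name): a dict with "fovy" (degrees; the focal length in pixels is half the picture's height over the tangent of half this angle, whatever the lens; pixels are square), "cx", "cy" (the principal point, pixels), "dist_coeffs" ([k1, k2, p1, p2, k3] as OpenCV has them; the pictures are not rectified), "pose" (4x4, takes a point from camera to world coordinates). Camera axes: x right, y down, z forward; pixel columns grow to the right and rows downward; lengths in m; the calibration is good to about 2 mm. A picture is of the moment at which its call begins: read the wrist's pose just before it. get_calibration takes no time and is no camera call; for the wrist camera it gives the pose at the moment of the call.
- job.close_job(): hands the job in; it is judged then, once.
The state is a dict: "t": time; "q": joint angles; "dq": joint speeds; "joint_torque": joint torques, N m; "tool_pos": TCP position; "orientation": TCP orientation; "force": force on the tool from outside, world axes, zero at the start; "wrist_torque": the same for the moment, N m; "opening": finger opening in m; "gripper_force": force on a finger pad.
Only numpy, scipy, OpenCV 4.12 (cv2) and the standard library are available. Lean on these libraries where they do the work, as an engineer would, in place of code of your own. Each camera call takes 0.05 s, during which the arm holds its last target. There are 200 camera calls.

### The job

The job is finished: check the four hand tools back in before the inserts go back into the tool chest. Lay the ratchet, the red pliers, the blue pliers and the adjustable wrench each in the foam insert that is cut to its outline, the right way round, so that each one has dropped fully onto the coloured floor of its recess and lies flat.

Things in the scene. Friction and masses are not known exactly. Their poses are not given: they have to be found in the camera images.
- ratchet: Loose ratchet handle, red grip, round steel head, 192x36x26 mm, 0.3 kg. Origin: centre of underside; x along it to the head, z up. Head at x=60..96 mm, 36 across; grip at x=-96..-22, 19 thick. Between them a round bar 12 mm thick, its axis 9.5 mm above the underside: grasp across it (along y) at x=10, near the centre of mass.
- red_pliers: Loose pliers with red handles, the longer pair, 178x64x16 mm, 0.18 kg. Origin: centre of underside; x along them to the nose, z up. Handles x=-89..30 mm, up to 64 across; jaws 2 to 14 mm above the underside, 30 across at x=31, 28 at x=49, narrowing to 8 at the nose. Grasp the jaws across (along y) at x=40.
- blue_pliers: Loose pliers with blue handles, the shorter pair, 158x64x16 mm, 0.18 kg. Origin: centre of underside; x along them to the nose, z up. Handles x=-79..30 mm, up to 64 across; jaws 2 to 14 mm above the underside, 30 across at x=28, 28 at x=44, narrowing to 8 at the nose. Grasp the jaws across (along y) at x=36.
- wrench: Loose adjustable wrench, bare steel, 182x46x12 mm, 0.22 kg. Origin: centre of underside; x along it to the jaws, z up. Handle end x=-91 mm, jaws x=55..91, 46 across. Its solid outline tapers evenly from 18 across at the handle end to 44 at x=55: grasp across it (along y) at x=-40, where it is solid from y=-13 to 13.
- ratchet_insert: Fixed foam insert, 228x104x18 mm: dark top over a yellow layer, whose top, 8 mm up, is the recess floor. Origin: centre of underside; x along it, z up. Recess: slot 31 wide x=-104..-15, 25 wide to x=55, round 50 mm opening at x=78 (head). Play 6 mm beside, 8 mm at the ends. Seated tool: origin 8 mm above this one, x axes alike. Finger notch, as deep as the recess, 38 mm in x by 84 in y, at x=10.
- red_pliers_insert: Fixed foam insert, 228x104x18 mm: dark top over a red layer, whose top, 8 mm up, is the recess floor. Origin: centre of underside; x along it, z up. Recess x=-97..97: 66-76 wide at the handles (-x), 42 at the jaws, 22 at the nose. Play 6 mm beside, 8 mm at the ends. Seated tool: origin 8 mm above this one, x axes alike. Finger notch, as deep as the recess, 38 mm in x by 84 in y, at x=40.
- blue_pliers_insert: Fixed foam insert, 228x104x18 mm: dark top over a blue layer, whose top, 8 mm up, is the recess floor. Origin: centre of underside; x along it, z up. Recess x=-87..87: 66-76 wide at the handles (-x), 42 at the jaws, 22 at the nose. Play 6 mm beside, 8 mm at the ends. Seated tool: origin 8 mm above this one, x axes alike. Finger notch, as deep as the recess, 38 mm in x by 84 in y, at x=36.
- wrench_insert: Fixed foam insert, 228x104x18 mm: dark top over a yellow layer, whose top, 8 mm up, is the recess floor. Origin: centre of underside; x along it, z up. Recess: taper, 32 wide at x=-99 (handle) to 58 at x=45..99 (jaws). Play 6 mm beside, 8 mm at the ends. Seated tool: origin 8 mm above this one, x axes alike. Finger notch, as deep as the recess, 38 mm in x by 84 in y, at x=-40.
Not all that is in view belongs to the job. Of the things that look like the ratchet, take the one that is farthest to the robot's right at the start.

How it is judged:
By the outcome, as a careful person would: the job done as asked, in the order asked, and still so for the second after the job is handed in, with the robot touching nothing.
It also fails if it takes over 115 s, if anything falls off the work surface, if the arm or the gripper's body presses on something with over 40 N, if the wrist force passes 120 N, or if a joint passes its speed limit or range.

## Working session

There is one attempt and no reset: what is moved stays moved. The work goes in short steps, Python scripts to look and compute and a shell command to move; the robot and the scene stay as the last step left them, time stands still between calls to the robot, and variables do not carry over. Pictures are saved under pics/ and viewed, at most 14 in all, crops included, and the job is handed in when it is done.

```bash
ls; mkdir -p pics
python3 - <<'E'
from plant import readout, read_camera, get_calibration
import cv2,numpy as np
for n in("scene","side","wrist"):
    c=get_calibration(n);print(n,c["fovy"],c["cx"],c["cy"],c["dist_coeffs"],np.round(c["pose"],3).tolist())
    cv2.imwrite(f"pics/{n}0.png",read_camera(n)[:,:,::-1])
print(readout.read_state())
E
```

```text
pics
scene 52.00136687900875 328.002221725231 231.609015853701 [-0.12662257  0.          0.          0.          0.        ] [[-0.75, -0.436, 0.497, -0.101], [-0.661, 0.503, -0.557, 0.869], [-0.007, -0.746, -0.666, 0.862], [0.0, 0.0, 0.0, 1.0]]
side 50.781226771063885 311.41403221331564 238.89919431266387 [-0.07575354  0.          0.          0.          0.        ] [[-0.978, -0.132, 0.163, 0.281], [-0.21, 0.631, -0.747, 1.412], [-0.004, -0.764, -0.645, 1.13], [0.0, 0.0, 0.0, 1.0]]
wrist 59.976205307535864 324.24195318835615 236.67804500470743 [-0.06310801  0.          0.          0.          0.        ] [[0.366, -0.896, -0.251, 0.289], [-0.931, -0.353, -0.097, -0.531], [-0.002, 0.269, -0.963, 0.383], [0.0, 0.0, 0.0, 1.0]]
{'t': 0.15, 'q': array([-1.28236669e+00,  1.30996784e-01,  1.48903018e+00,  3.46954909e-05,
        1.52299488e+00, -8.54145532e-02]), 'dq': array([-5.98626511e-05, -8.41739518e-04, -4.01597380e-03, -9.32840477e-04,
        6.65581701e-04, -1.57820872e-04]), 'joint_torque': array([ 1.80244724e-04, -5.60475755e+01, -4.92335451e+01,  7.67543097e-02,
        3.04654276e-02, -7.21975107e-05]), 'tool_pos': array([ 0.21908758, -0.55838445,  0.40392221]), 'orientation': array([-3.08546882e+00, -5.83551927e-01,  1.73256639e-04]), 'force': array([-0.1668597 ,  0.10428565, -0.39922883]), 'wrist_torque': array([0.00139403, 0.03472823, 0.06706005]), 'gripper_force': 0.0, 'opening': 0.09299319503490931}
```

View pics/scene0.png

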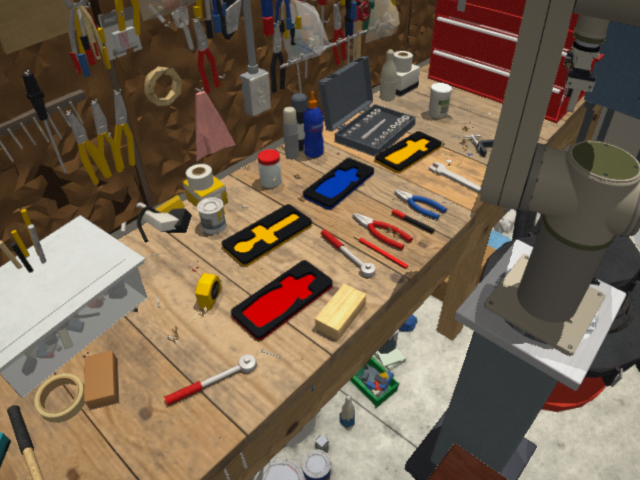

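View pics/side0.png

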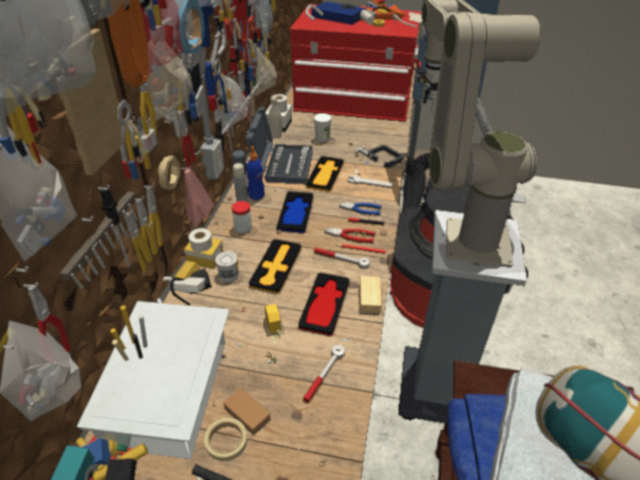

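The scene view shows two ratchets: head (368,269) and head (247,363). The first is farther to the robot's right, since that is −y, up-right in this view. The inserts are at ratchet (267,233), red (283,298), blue (339,182) and wrench (408,150). I'll enlarge.

```bash
cat > h.py <<'E'
import cv2,numpy as np
from plant import readout,read_camera,get_calibration
def KD(c):
    f=240/np.tan(np.radians(c["fovy"])/2)
    return np.array([[f,0,c["cx"]],[0,f,c["cy"]],[0,0,1]]),np.array(c["dist_coeffs"])
def toworld(c,px,z):
    K,D=KD(c);p=cv2.undistortPoints(np.array(px,float).reshape(-1,1,2),K,D).reshape(-1,2)
    P=np.array(c["pose"]);d=np.c_[p,np.ones(len(p))]@P[:3,:3].T
    o=P[:3,3];return o+d*((z-o[2])/d[:,2])[:,None]
def topx(c,X):
    K,D=KD(c);W=np.linalg.inv(np.array(c["pose"]))
    return cv2.projectPoints(np.array(X,float).reshape(-1,1,3),cv2.Rodrigues(W[:3,:3])[0],W[:3,3],K,D)[0].reshape(-1,2)
def crop(im,x0,y0,w,h,k,fn):
    o=cv2.resize(im[y0:y0+h,x0:x0+w],None,fx=k,fy=k,interpolation=cv2.INTER_CUBIC)
    cv2.imwrite(fn,o)
E
python3 - <<'E'
import cv2
from h import crop
a=cv2.imread("pics/scene0.png")
crop(a,320,120,180,160,4,"pics/c1.png")
crop(a,205,125,245,215,3,"pics/c2.png")
E
```

```text
(no output)
```

View pics/c1.png

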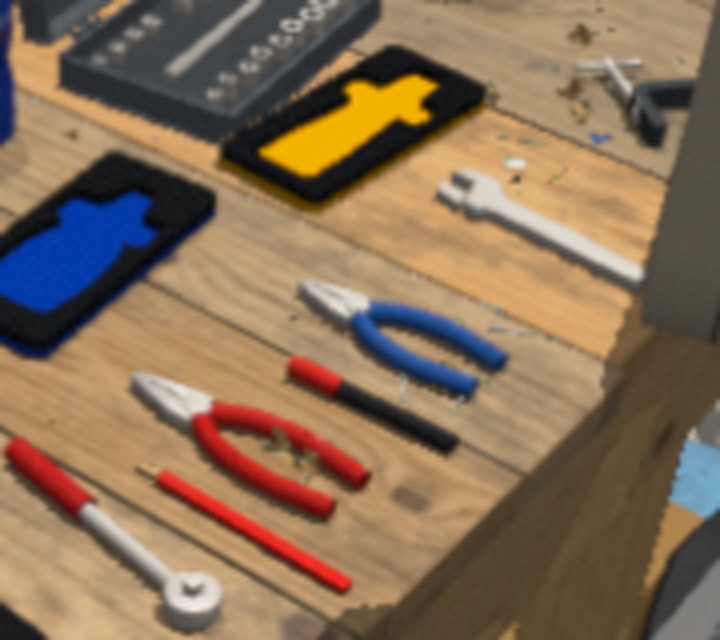

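View pics/wrist0.png

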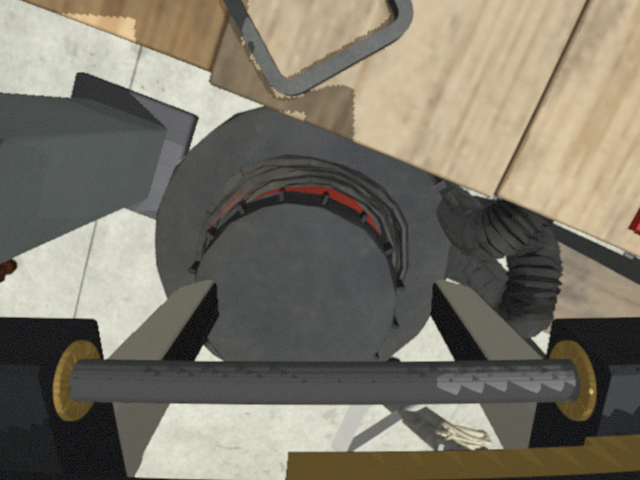

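In c1 the wrench runs from its jaws (465,190) to its handle (645,275). The blue pliers go from nose (305,290) to handles (500,360)/(475,390), the red pliers from nose (137,382) to handles (365,475)/(330,512), and the ratchet from its grip end (12,450) to its head (192,600). The wrist view shows the floor behind the cart and nothing useful.

View pics/c2.png

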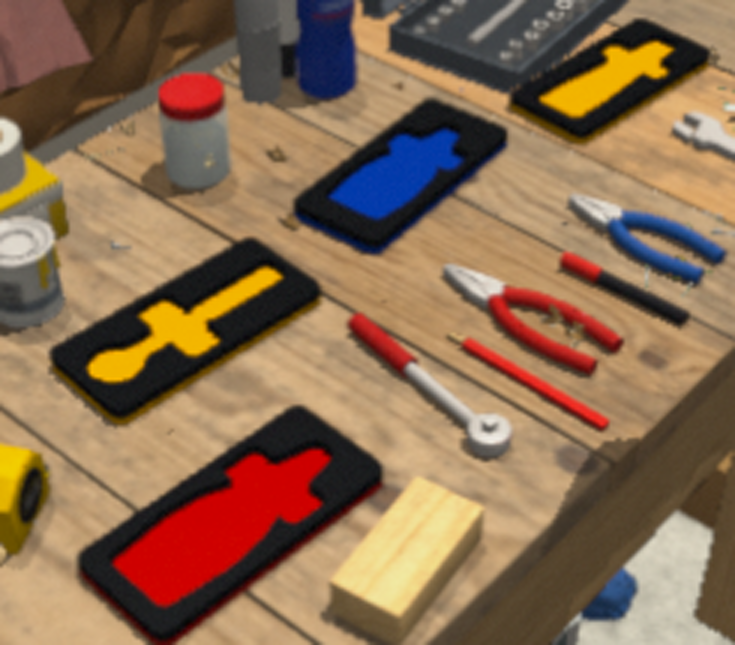

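c2 gives the insert directions: the ratchet head end is at lower left (110,365), the red nose at upper right (315,460), the blue nose at upper right (450,150), and the wrench jaws end at upper right (655,55). Next I'll fit the inserts by silhouette and get rough tool poses.

```bash
cat > m1.py <<'E'
from h import *
from scipy.optimize import minimize
a=cv2.imread("pics/scene0.png");c=get_calibration("scene")
k=4;M=cv2.resize(a,None,fx=k,fy=k,interpolation=cv2.INTER_CUBIC)
def pose(z,p,q,tag):
    A,B=toworld(c,[p,q],z);d=B-A;print(tag,np.round(A[:2],4),np.round(B[:2],4),"mid",np.round((A+B)[:2]/2,4),"len",round(np.hypot(*d[:2]),4),"yaw",round(np.arctan2(d[1],d[0]),3))
C2=lambda x,y:(205+x/3,125+y/3)
C1=lambda x,y:(320+x/4,120+y/4)
ins={"ratchet":((267,233),C2(278,272),C2(90,365)),"red":((283,298),C2(135,580),C2(320,460)),"blue":((339,182),C2(355,205),C2(455,140)),"wrench":((408,150),C2(555,105),C2(665,60))}
dark=(M.max(2)<62).astype(np.uint8)
for n,(ctr,p,q) in ins.items():
    A,B=toworld(c,[p,q],.008);yaw=np.arctan2(B[1]-A[1],B[0]-A[0]);x0=toworld(c,[ctr],.013)[0]
    m=np.zeros_like(dark)
    def proj(v,grow=0):
        l,w=.114+grow,.052+grow;R=np.array([[np.cos(v[2]),-np.sin(v[2])],[np.sin(v[2]),np.cos(v[2])]])
        P=np.array([[s*l,t*w] for s in(-1,1) for t in(-1,1)])@R.T+v[:2]
        X=np.r_[np.c_[P,np.full(4,.008)],np.c_[P,np.full(4,.018)]]
        return cv2.convexHull((topx(c,X)*k+ (k-1)/2).astype(np.float32)).reshape(-1,2)
    def fill(h):
        z=np.zeros_like(dark);cv2.fillPoly(z,[np.round(h*16).astype(np.int32)],1,shift=4);return z
    roi=fill(proj([x0[0],x0[1],yaw],.012))
    d=cv2.morphologyEx(dark*roi,cv2.MORPH_OPEN,np.ones((7,7)))
    N,L,S,_=cv2.connectedComponentsWithStats(d);b=1+S[1:,4].argmax()
    hull=cv2.convexHull(np.argwhere(L==b)[:,::-1].astype(np.int32));T=fill(hull.reshape(-1,2).astype(float))
    f=lambda u:(lambda F:1-(F&T).sum()/(F|T).sum())(fill(proj([x0[0]+u[0]/100,x0[1]+u[1]/100,yaw+u[2]/10])))
    r=minimize(f,[0,0,0],method="Nelder-Mead",options=dict(initial_simplex=[[0,0,0],[.5,0,0],[0,.5,0],[0,0,.5]]))
    print(n,"insert",np.round([x0[0]+r.x[0]/100,x0[1]+r.x[1]/100,yaw+r.x[2]/10],4),"1-iou",round(r.fun,3))
pose(.012,C1(12,450),C1(192,595),"ratchet grip->headcentre (-96,78)")
pose(.008,C1(347,495),C1(135,380),"red handlesmid->nose")
pose(.008,C1(488,376),C1(303,288),"blue")
pose(.008,C1(645,275),C1(455,190),"wrench(part) ->jaw")
E
python3 m1.py
```

```text
ratchet insert [0.6499 0.2652 1.4916] 1-iou 0.037
red insert [ 0.463   0.3931 -1.6379] 1-iou 0.024
blue insert [ 0.6525 -0.0268 -1.4937] 1-iou 0.028
wrench insert [ 0.6063 -0.3071 -1.7427] 1-iou 0.117
ratchet grip->headcentre (-96,78) [0.5405 0.1696] [0.3724 0.196 ] mid [0.4564 0.1828] len 0.1701 yaw 2.986
red handlesmid->nose [0.3542 0.0588] [0.528  0.0588] mid [0.4411 0.0588] len 0.1738 yaw -0.0
blue [ 0.3488 -0.1029] [ 0.502  -0.1005] mid [ 0.4254 -0.1017] len 0.1533 yaw 0.016
wrench(part) ->jaw [ 0.3222 -0.2795] [ 0.4862 -0.28  ] mid [ 0.4042 -0.2798] len 0.1641 yaw -0.003
```

```bash
python3 -m handwheel '[[3,4.5,0,0.174,0.46],[3,4.5,0,0.174,0.46],[3,5,0,0.174,0.46],[3,5,0,0.174,0.46],[2,5,0,0.174,0.46],[2,5,0,0.174,0.46],[1,5,0,0.174,0.46],[1,5,0,0.174,0.46],[1,5,0,0.174,0.46],[1,5,0,0.174,0.46]]' && python3 -m handwheel '[[1,5,0,0.174,0.46],[1,5,0,0.174,0.46],[0,5,0,0.174,0.46],[0,5,0,0.174,0.46],[0,5,0,0.174,0.46],[0,0,0,0,0.46],[0,0,0,0,0.46]]'
cat > look.py <<'E'
import sys
from h import *
n=sys.argv[1];c=get_calibration("wrist");s=readout.read_state()
im=read_camera("wrist");cv2.imwrite(f"pics/{n}.png",im[:,:,::-1])
import pickle;pickle.dump(c,open(f"{n}.pkl","wb"))
R=cv2.Rodrigues(s["orientation"])[0];print(s["t"],s["tool_pos"],"phi",np.arctan2(R[1,1],R[0,1]),"op",s["opening"],"cam",np.round(c["pose"],3).tolist())
E
python3 look.py w1
```

```text
t: 1.4
tool_pos: [0.419, -0.0669, 0.4047]
orientation: [1.537, 2.74, 0.0]
force: [0.6, -0.4, -0.2]
opening: 0.0504
gripper_force: 0.0
t: 2.28
tool_pos: [0.439, 0.1813, 0.4044]
orientation: [-0.249, -3.131, 0.001]
force: [-0.3, -0.1, 0.1]
opening: 0.0502
gripper_force: 0.0
2.275 [0.43898974 0.18126662 0.40440912] phi 1.412366611979715 op 0.050181845413576426 cam [[0.157, 0.951, 0.266, 0.366], [0.988, -0.151, -0.043, 0.193], [-0.0, 0.269, -0.963, 0.384], [0.0, 0.0, 0.0, 1.0]]
```

View pics/w1.png

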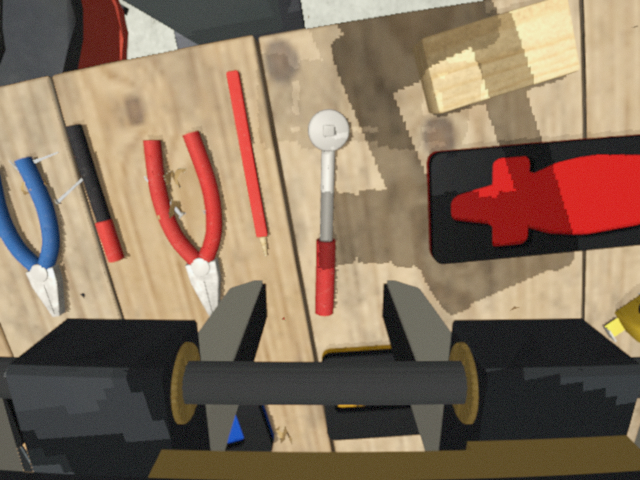

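The wrist view shows the ratchet at head (329,131) to grip end (325,314), clear of the pencil (265,240) and the block (440,105). The red pliers have handle ends (152,141) and (192,134) and pivot (203,268). The red insert's near end is at (430,205).

Run:
```python
from h import *;import pickle
c=pickle.load(open("w1.pkl","rb"))
def s(tag,p,q,zp,zq):
    A=toworld(c,[p],zp)[0];B=toworld(c,[q],zq)[0];d=B-A;print(tag,A.round(4),B.round(4),"len",np.hypot(*d[:2]).round(4),"yaw",np.arctan2(d[1],d[0]).round(4))
s("ratchet",(325,314),(329,131),.0095,.026)
s("red mid->pivot",(172,139),(203,268),.01,.016)
s("pencil",(234,72),(265,252),.004,.004)
print(toworld(c,[(434,262),(429,153)],.018).round(4))
```

```text
ratchet [0.5477 0.1651 0.0095] [0.3744 0.1959 0.026 ] len 0.1759 yaw 2.9659
red mid->pivot [0.3591 0.0576 0.01  ] [0.4798 0.0592 0.016 ] len 0.1207 yaw 0.0133
pencil [0.3124 0.1226 0.004 ] [0.4768 0.118  0.004 ] len 0.1645 yaw -0.0283
[[0.5071 0.2746 0.018 ]
 [0.4064 0.2791 0.018 ]]
```

```bash
python3 -m handwheel '[[0.25,0.3,-5,-0.01,0.46],[0,0,-5,0,0.46],[0,0,-5,0,0.46],[0,0,-3,0,0.46],[0,0,-2,0,0.46],[0,0,-1.5,0,0.46],[0,0,0,0,0.46],[0,0,0,0,1],[0,0,0,0,1],[0,0,0,0,1]]' 40 && python3 -m handwheel '[[0,0,0,0,1],[0,0,0,0,1],[0,0,1,0,1],[0,0,2,0,1],[0,0,3,0,1],[0,0,4,0,1],[0,0,0,0,1]]'
```

```text
t: 3.58
tool_pos: [0.442, 0.1846, 0.1905]
orientation: [0.263, 3.129, 0.001]
force: [0.2, 0.6, -0.7]
opening: 0.0251
gripper_force: 0.0
t: 4.45
tool_pos: [0.443, 0.1849, 0.2936]
orientation: [0.263, 3.124, 0.004]
force: [-0.6, 0.7, -3.8]
opening: 0.0107
gripper_force: 40.0
```

```bash
python3 -m handwheel '[[2,1,1,-0.164,1],[2.4,1,0,-0.164,1],[2.4,1,0,-0.164,1],[2.4,1,0,-0.164,1],[2.4,1,0,-0.164,1],[2.4,1,0,-0.164,1],[2.4,1,0,-0.164,1],[2.4,1,0,-0.164,1],[2,1,0,-0.164,1],[0,0,0,0,1]]' && python3 -m handwheel '[[0,0,0,0,1],[0,0,0,0,1],[0,0,0,0,1]]' && python3 look.py w2
```

```text
t: 5.7
tool_pos: [0.6498, 0.2746, 0.2973]
orientation: [-2.3, -2.138, 0.004]
force: [-0.5, 0.7, -1.6]
opening: 0.0107
gripper_force: 40.0
t: 6.08
tool_pos: [0.6492, 0.2742, 0.2999]
orientation: [-2.3, -2.14, 0.0]
force: [0.6, 0.5, -2.8]
opening: 0.0107
gripper_force: 40.0
6.075 [0.64922342 0.27423856 0.29985843] phi -0.07218422577914795 op 0.010737518482433032 cam [[0.997, -0.068, -0.019, 0.655], [-0.071, -0.961, -0.269, 0.349], [0.0, 0.269, -0.963, 0.279], [0.0, 0.0, 0.0, 1.0]]
```

View pics/w2.png

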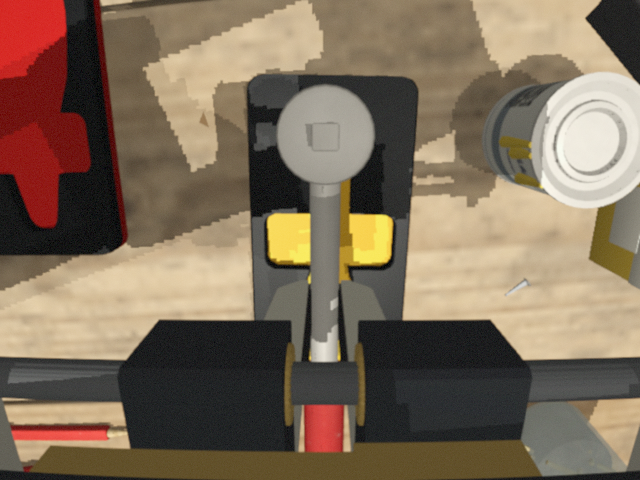

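The ratchet is level in the grip with its head at (326,134), above the insert. The insert's far edge is at row 76 from (248,85) to (418,85), its side edges reach (255,310) and (406,310), and its notch spans x 267..393 and rows 214..268.

Run:
```python
from h import *;import pickle
c=pickle.load(open("w2.pkl","rb"))
E=toworld(c,[(248,100),(255,310),(418,100),(406,310),(333,76)],.018)
print(E.round(4))
for a,b in((0,1),(2,3)):
    d=E[a]-E[b];print("edge yaw",np.arctan2(d[1],d[0]))
print("notch z18",toworld(c,[(267,240),(393,240)],.018).round(4),"rows",toworld(c,[(330,214)],.018).round(4),toworld(c,[(330,268)],.018).round(4))
h=toworld(c,[(326,134)],.1364)[0];b=toworld(c,[(324.5,300)],.12)[0];b2=toworld(c,[(325,195)],.12)[0]
print("head",h.round(4),"bar",b.round(4),b2.round(4), "yaw",np.arctan2(*(h-b)[[1,0]]))
```

```text
[[0.6104 0.3649 0.018 ]
 [0.5988 0.2273 0.018 ]
 [0.7127 0.3577 0.018 ]
 [0.7027 0.2199 0.018 ]
 [0.6624 0.3748 0.018 ]]
edge yaw 1.4869893799495748
edge yaw 1.498490747913704
notch z18 [[0.6126 0.2767 0.018 ]
 [0.6949 0.2708 0.018 ]] rows [[0.6549 0.2911 0.018 ]] [[0.6524 0.2543 0.018 ]]
head [0.6556 0.3449 0.1364] bar [0.6503 0.2774 0.12  ] [0.6536 0.3214 0.12  ] yaw 1.4926952502913438
```

```bash
python3 -m handwheel '[[0.4,-0.4,-3,0,1],[0,0,-3,0,1],[0,0,-2,0,1],[0,0,-1,0,1],[0,0,-0.6,0,1],[0,0,-0.4,0,1],[0,0,0,0,1],[0,0,0,0,1]]' && python3 look.py w3
```

```text
t: 7.12
tool_pos: [0.6539, 0.2706, 0.2006]
orientation: [2.301, 2.139, 0.002]
force: [-0.2, 0.1, -2.1]
opening: 0.0106
gripper_force: 40.0
7.125 [0.65389842 0.27056411 0.20056966] phi -0.0729611988172595 op 0.010595151559535781 cam [[0.997, -0.069, -0.018, 0.66], [-0.072, -0.961, -0.268, 0.345], [0.001, 0.269, -0.963, 0.18], [0.0, 0.0, 0.0, 1.0]]
```

View pics/w3.png

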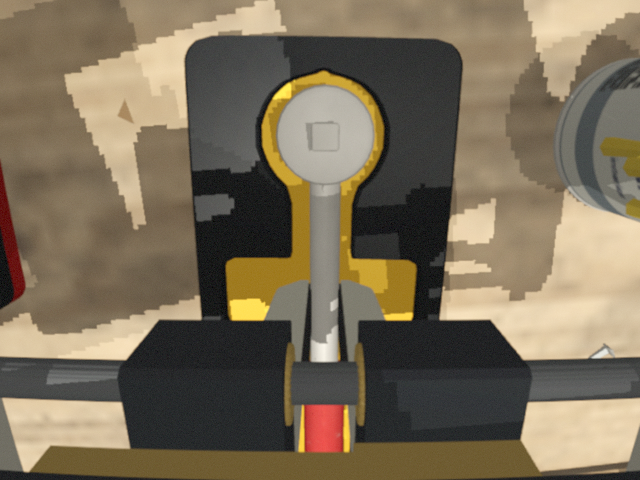

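The head sits inside its yellow round opening (258..385, head 277..376) with no contact force. I'll release, then move over the red pliers.

```bash
python3 -m handwheel '[[0,0,-0.1,0,1],[0,0,0,0,0.7],[0,0,0,0,0.7],[0,0,0,0,0.7],[0,0,2,0,0.7],[0,0,4,0,0.7],[0,0,6,0,0.46],[0,0,4,0,0.46]]' && python3 -m handwheel '[[-1.7,-2.1,4,0.165,0.46],[-1.7,-2.1,0,0.165,0.46],[-1.7,-2.1,0,0.165,0.46],[-1.7,-2.1,0,0.165,0.46],[-1.7,-2.1,0,0.165,0.46],[-1.7,-2.1,0,0.165,0.46],[-1.7,-2.1,0,0.165,0.46],[-1.7,-2.1,0,0.165,0.46],[-1.7,-2.1,0,0.165,0.46],[-1.7,-2.2,0,0.165,0.46]]' && python3 -m handwheel '[[0,0,0,0,0.46],[0,0,0,0,0.46]]' && python3 look.py w4
```

```text
t: 8.18
tool_pos: [0.654, 0.2706, 0.3645]
orientation: [2.299, 2.137, 0.008]
force: [0.4, -0.7, 0.2]
opening: 0.0432
gripper_force: 0.0
t: 9.43
tool_pos: [0.4829, 0.0589, 0.4006]
orientation: [-0.019, 3.139, -0.0]
force: [0.1, -0.8, 0.2]
opening: 0.0501
gripper_force: 0.0
t: 9.68
tool_pos: [0.4839, 0.0597, 0.4]
orientation: [-0.005, 3.139, 0.001]
force: [0.8, 0.7, -1.4]
opening: 0.0505
gripper_force: 0.0
9.675 [0.48388358 0.05969878 0.39997509] phi 1.573817272594807 op 0.05046083421354505 cam [[-0.004, 0.962, 0.272, 0.41], [1.0, 0.004, 0.002, 0.06], [0.001, 0.272, -0.962, 0.379], [0.0, 0.0, 0.0, 1.0]]
```

View pics/w4.png

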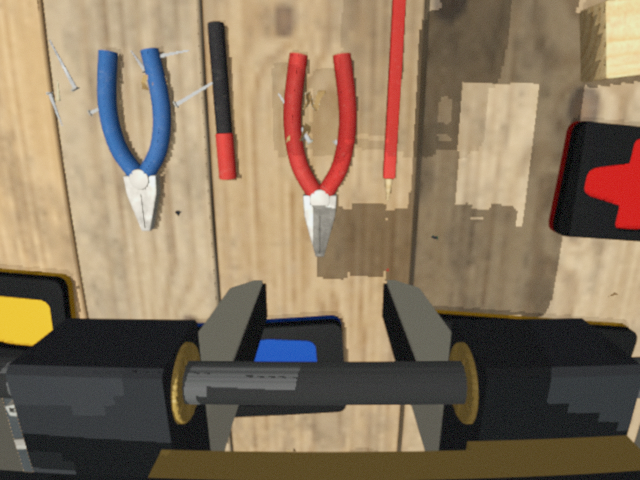

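The red pliers show handle ends (297,52) and (344,52), nose (320,255) and jaw base at row 196 (304..336). The blue pliers show handle ends (107,50) and (150,48), nose (147,230) and jaw base at row 177 (124..157).

Run:
```python
from h import *;import pickle
c=pickle.load(open("w4.pkl","rb"))
def T(tag,h,n,hx,nx,g):
    A=toworld(c,h,.008).mean(0);B=toworld(c,[n],.008)[0];d=B-A;L=np.hypot(*d[:2]);G=(A+d*(g-hx)/(nx-hx));C=A+d*(-hx)/(nx-hx)
    print(tag,A.round(4),B.round(4),"L",L.round(4),"yaw",np.arctan2(d[1],d[0]).round(4),"grasp",G.round(4),"orig",C.round(4))
T("red",[(297,52),(344,52)],(320,255),-89,89,40)
T("blue",[(107,50),(150,48)],(147,230),-79,79,36)
print(toworld(c,[(304,197),(336,197),(319,200),(124,178),(157,178)],.012).round(4))
print(toworld(c,[(568,122),(552,235),(390,190)],.018).round(4))
```

```text
red [0.3546 0.0567 0.008 ] [0.5326 0.0565 0.008 ] L 0.178 yaw -0.0007 grasp [0.4836 0.0566 0.008 ] orig [0.4436 0.0566 0.008 ]
blue [ 0.3507 -0.1055  0.008 ] [ 0.5088 -0.1052  0.008 ] L 0.1582 yaw 0.0022 grasp [ 0.4658 -0.1053  0.008 ] orig [ 0.4298 -0.1054  0.008 ]
[[ 0.4767  0.0422  0.012 ]
 [ 0.4766  0.0708  0.012 ]
 [ 0.4794  0.0556  0.012 ]
 [ 0.4596 -0.1193  0.012 ]
 [ 0.4597 -0.089   0.012 ]]
[[0.4085 0.2697 0.018 ]
 [0.5094 0.2701 0.018 ]
 [0.4691 0.118  0.018 ]]
```

```bash
python3 -m handwheel '[[0,-0.3,-5,0,0.46],[0,0,-5,0,0.46],[0,0,-5,0,0.46],[0,0,-3,0,0.46],[0,0,-2,0,0.46],[0,0,-1.15,0,0.46],[0,0,0,0,0.46],[0,0,0,0,1],[0,0,0,0,1],[0,0,0,0,1]]' 55 && python3 -m handwheel '[[0,0,0,0,1],[0,0,0,0,1],[0,0,0.5,0,1],[0,0,1,0,1],[0,0,2,0,1],[0,0,3,0,1],[0,0,3.5,0,1],[0,0,0,0,1]]'
```

```text
t: 10.98
tool_pos: [0.4839, 0.0565, 0.1876]
orientation: [-0.01, 3.141, 0.0]
force: [-0.4, -0.0, 1.1]
opening: 0.0285
gripper_force: 54.9
t: 11.98
tool_pos: [0.485, 0.0564, 0.2909]
orientation: [-0.01, 3.135, 0.0]
force: [-0.4, 0.2, -1.0]
opening: 0.028
gripper_force: 54.9
```

```bash
python3 -m handwheel '[[-0.2,2.9,1,-0.162,1],[-0.2,2.9,0,-0.162,1],[-0.2,2.9,0,-0.162,1],[-0.2,2.9,0,-0.162,1],[-0.3,3,0,-0.162,1],[-0.3,3,0,-0.162,1],[-0.3,3,0,-0.162,1],[-0.3,3,0,-0.162,1],[-0.2,3,0,-0.162,1],[-0.2,3,0,-0.162,1]]' && python3 -m handwheel '[[0,0,0,0,1],[0,0,0,0,1],[0,0,0,0,1]]' && python3 look.py w5
```

```text
t: 13.22
tool_pos: [0.459, 0.3531, 0.2956]
orientation: [-2.274, -2.167, 0.004]
force: [0.6, 0.2, -1.5]
opening: 0.028
gripper_force: 54.9
t: 13.6
tool_pos: [0.4597, 0.3515, 0.2967]
orientation: [2.268, 2.174, -0.002]
force: [-0.1, 0.3, -2.9]
opening: 0.0282
gripper_force: 54.9
13.6 [0.45965402 0.35151069 0.29673038] phi -0.04232123383819004 op 0.028237700780383866 cam [[0.999, -0.04, -0.012, 0.464], [-0.041, -0.962, -0.27, 0.427], [-0.001, 0.27, -0.963, 0.276], [0.0, 0.0, 0.0, 1.0]]
```

View pics/w5.png

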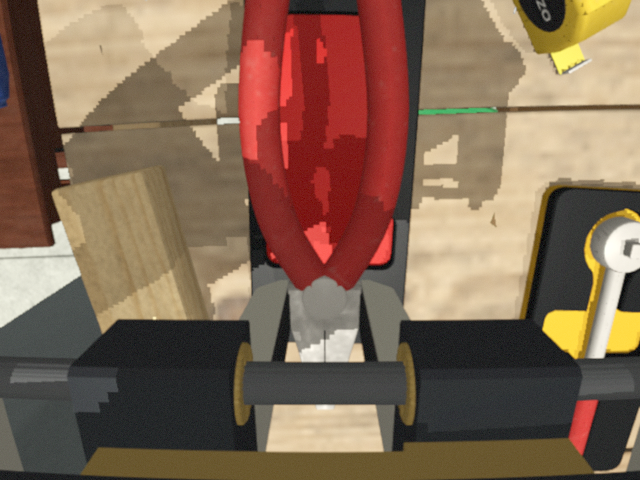

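The pliers hang level over the red insert, with the ratchet seated in its insert at right. The insert's right edge runs (421,60)→(409,250), its left edge shows at (251,280), the recess floor ends at row 12, and the notch floor spans x 267..393 with its lower edge at row 268. The pliers' pivot is at (324,297).

Run:
```python
from h import *;import pickle
c=pickle.load(open("w5.pkl","rb"))
im=cv2.imread("pics/w5.png")
for r in(60,230,245):
    print(r,[tuple(int(v) for v in im[r,x]) for x in range(400,428,3)])
print([tuple(int(v) for v in im[280,x]) for x in range(238,262,3)])
E=toworld(c,[(421,60),(409,250),(251,280),(408,280)],.018);print("edges z18",E.round(4), np.arctan2(*(E[0]-E[1])[[1,0]]))
F=toworld(c,[(330,12),(267,245),(393,245),(330,268)],.008);print("floor: end x=-97; notch sides; notch x=59",F.round(4))
print("pivot",toworld(c,[(324,297)],.124).round(4),"handles row150",toworld(c,[(260,150),(388,150)],.116).round(4), toworld(c,[(245,150),(405,150),(242,100),(405,100)],.116).round(4))
```

```text
60 [(39, 46, 153), (43, 44, 147), (32, 36, 116), (50, 50, 48), (50, 53, 52), (45, 46, 43), (46, 48, 46), (48, 61, 73), (106, 136, 155), (104, 134, 154)]
230 [(93, 95, 95), (89, 94, 94), (91, 93, 91), (98, 124, 142), (163, 201, 224), (163, 200, 223), (164, 201, 224), (168, 203, 227), (167, 205, 227), (167, 205, 228)]
245 [(87, 92, 94), (92, 94, 95), (80, 79, 77), (152, 186, 208), (169, 203, 224), (167, 200, 221), (167, 203, 224), (173, 206, 228), (175, 209, 230), (177, 210, 232)]
[(182, 216, 236), (184, 216, 236), (182, 215, 235), (183, 216, 237), (148, 184, 204), (93, 100, 97), (99, 104, 104), (99, 102, 103)]
edges z18 [[0.5213 0.459  0.018 ]
 [0.5153 0.3429 0.018 ]
 [0.4104 0.3262 0.018 ]
 [0.5149 0.3219 0.018 ]] 1.5190924616297243
floor: end x=-97; notch sides; notch x=59 [[0.4693 0.4892 0.008 ]
 [0.4214 0.3471 0.008 ]
 [0.5064 0.3436 0.008 ]
 [0.4633 0.329  0.008 ]]
pivot [[0.4605 0.359  0.124 ]] handles row150 [[0.4386 0.4168 0.116 ]
 [0.4872 0.4148 0.116 ]] [[0.4329 0.417  0.116 ]
 [0.4936 0.4145 0.116 ]
 [0.4334 0.4353 0.116 ]
 [0.4935 0.4328 0.116 ]]
```

```bash
python3 -m handwheel '[[0.4,-0.25,-3,-0.02,1],[0,0,-3,0,1],[0,0,-2,0,1],[0,0,-1,0,1],[0,0,-0.5,0,1],[0,0,-0.3,0,1],[0,0,0,0,1],[0,0,0,0,1]]' && python3 look.py w6
```

```text
t: 14.65
tool_pos: [0.4639, 0.3501, 0.1999]
orientation: [2.29, 2.15, 0.002]
force: [0.3, -0.2, -1.9]
opening: 0.0283
gripper_force: 54.9
14.65 [0.4638737  0.35013654 0.19992144] phi -0.06290802415782723 op 0.028260222934055428 cam [[0.998, -0.06, -0.016, 0.469], [-0.062, -0.961, -0.268, 0.425], [0.001, 0.269, -0.963, 0.18], [0.0, 0.0, 0.0, 1.0]]
```

View pics/w6.png

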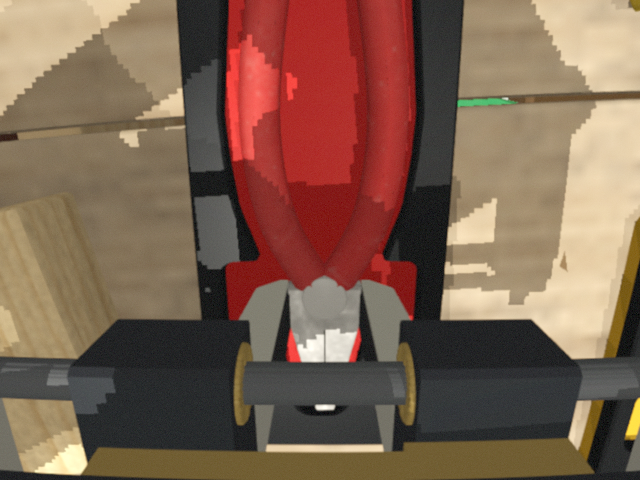

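The pliers lie centred in the red recess (handles 230..412 in a 225..415 floor), the nose (325,405) is in its slot, and there is no contact force. I'll release and go to the blue pliers.

```bash
python3 -m handwheel '[[0,0,-0.15,0,1],[0,0,0,0,0.56],[0,0,0,0,0.56],[0,0,0,0,0.56],[0,0,1,0,0.56],[0,0,3,0,0.56],[0,0,6,0,0.46]]' && python3 -m handwheel '[[0,-4.5,0,0.164,0.46],[0,-4.5,0,0.164,0.46],[0,-4.5,0,0.164,0.46],[0,-4.5,0,0.164,0.46],[0,-4.5,0,0.164,0.46],[0,-4.5,0,0.164,0.46],[0,-4.5,0,0.164,0.46],[0,-4.5,0,0.164,0.46],[0.2,-4.5,0,0.164,0.46],[0,-5,0,0.16,0.46]]' && python3 -m handwheel '[[0,0,0,0,0.46],[0,0,0,0,0.46],[0,0,0,0,0.46]]' && python3 look.py w7
```

```text
t: 15.58
tool_pos: [0.4625, 0.3492, 0.2965]
orientation: [-2.289, -2.15, 0.009]
force: [0.4, 0.7, 0.6]
opening: 0.0468
gripper_force: 0.0
t: 16.82
tool_pos: [0.4656, -0.1065, 0.2988]
orientation: [-0.012, 3.14, -0.001]
force: [0.9, 0.8, 0.2]
opening: 0.0504
gripper_force: 0.0
t: 17.2
tool_pos: [0.4657, -0.104, 0.2979]
orientation: [-0.003, 3.141, 0.0]
force: [0.4, 0.0, 0.9]
opening: 0.0503
gripper_force: 0.0
17.2 [ 0.46566966 -0.10395121  0.29787956] phi 1.5729276018725964 op 0.05034394897842075 cam [[-0.003, 0.963, 0.27, 0.392], [1.0, 0.003, 0.002, -0.104], [0.001, 0.27, -0.963, 0.277], [0.0, 0.0, 0.0, 1.0]]
```

View pics/w7.png

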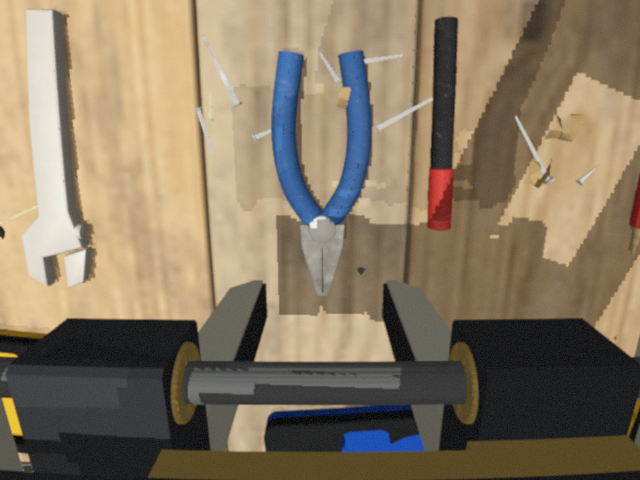

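The blue pliers show handle ends (289,52) and (352,52), nose (323,295). The wrench has handle end (28..57, row 10) and jaw tips at row 286, spanning 23..90.

Run:
```python
from h import *;import pickle
c=pickle.load(open("w7.pkl","rb"))
def T(tag,h,n,hx,nx,g,z):
    A=toworld(c,h,z).mean(0);B=toworld(c,n,z).mean(0);d=B-A;L=np.hypot(*d[:2]);G=(A+d*(g-hx)/(nx-hx))
    print(tag,A.round(4),B.round(4),"L",L.round(4),"yaw",np.arctan2(d[1],d[0]).round(4),"grasp",G.round(4))
T("blue",[(289,52),(352,52)],[(323,295)],-79,79,36,.008)
T("wrench",[(28,10),(57,10)],[(23,286),(90,286)],-91,91,-40,.012)
# wrench outline mask in world
im=cv2.imread("pics/w7.png");m=np.zeros(im.shape[:2],np.uint8)
hsv=cv2.cvtColor(im,cv2.COLOR_BGR2HSV);m[:300,:130]=((hsv[:300,:130,1]<45)*255)
N,L,S,_=cv2.connectedComponentsWithStats(m);b=1+S[1:,4].argmax();P=np.argwhere(L==b)[:,::-1];print(S[b])
W=toworld(c,P,.012)[:,:2];r=cv2.minAreaRect((W*1000).astype(np.float32));print(r)
for x0 in np.arange(.32,.5,.02):
    q=W[(abs(W[:,0]-x0)<.003)];print(x0.round(3),q[:,1].min().round(4),q[:,1].max().round(4)) if len(q) else 0
```

```text
blue [ 0.3509 -0.1061  0.008 ] [ 0.5095 -0.1041  0.008 ] L 0.1586 yaw 0.0121 grasp [ 0.4664 -0.1047  0.008 ]
wrench [ 0.3246 -0.2737  0.012 ] [ 0.5027 -0.2927  0.012 ] L 0.1792 yaw -0.1063 grasp [ 0.3745 -0.279   0.012 ]
[   22     9    66   276 10478]
((414.31719970703125, -277.7093811035156), (46.3708381652832, 179.51368713378906), 79.35211944580078)
0.34 -0.2862 -0.2626
0.36 -0.2884 -0.2639
0.38 -0.2909 -0.2652
0.4 -0.2928 -0.2666
0.42 -0.294 -0.2677
0.44 -0.2955 -0.2691
0.46 -0.3074 -0.2638
0.48 -0.3114 -0.2831
```

```bash
python3 -m handwheel '[[0.1,-0.1,-3,0,0.46],[0,0,-3,0,0.46],[0,0,-2,0,0.46],[0,0,-1.4,0,0.46],[0,0,0,0,0.46],[0,0,0,0,1],[0,0,0,0,1],[0,0,0,0,1],[0,0,0,0,1],[0,0,0,0,1]]' 55 && python3 -m handwheel '[[0,0,0.5,0,1],[0,0,1,0,1],[0,0,2,0,1],[0,0,3,0,1],[0,0,4.5,0,1],[0,0,0,0,1]]' && python3 -m handwheel '[[1.9,0.4,0,-0.15,1],[1.9,0.4,0,-0.15,1],[1.9,0.4,0,-0.15,1],[1.9,0.4,0,-0.15,1],[1.9,0.4,0,-0.15,1],[1.9,0.4,0,-0.15,1],[1.9,0.4,0,-0.15,1],[1.9,0.4,0,-0.15,1],[2,0.4,0,-0.15,1],[2,0.4,0,-0.15,1]]' && python3 -m handwheel '[[0,0,0,0,1],[0,0,0,0,1],[0,0,0,0,1]]' && python3 look.py w8
```

```text
t: 18.5
tool_pos: [0.4666, -0.1061, 0.2038]
orientation: [-0.003, 3.141, -0.0]
force: [0.1, -0.3, -0.4]
opening: 0.0047
gripper_force: 0.0
t: 19.25
tool_pos: [0.4682, -0.1066, 0.3189]
orientation: [-0.004, 3.133, -0.004]
force: [-0.1, 0.0, -0.0]
opening: 0.0004
gripper_force: 0.0
t: 20.5
tool_pos: [0.659, -0.0658, 0.3129]
orientation: [-2.144, -2.295, 0.001]
force: [0.1, -0.7, -0.5]
opening: 0.0005
gripper_force: 0.0
t: 20.88
tool_pos: [0.658, -0.0662, 0.3136]
orientation: [-2.137, -2.302, 0.001]
force: [-0.6, -0.3, 0.6]
opening: 0.0005
gripper_force: 0.0
20.875 [ 0.65800854 -0.06623296  0.31355283] phi 0.07452483688405799 op 0.0004739775586150849 cam [[0.997, 0.073, 0.02, 0.653], [0.076, -0.96, -0.269, 0.009], [-0.0, 0.269, -0.963, 0.293], [0.0, 0.0, 0.0, 1.0]]
```

View pics/w8.png

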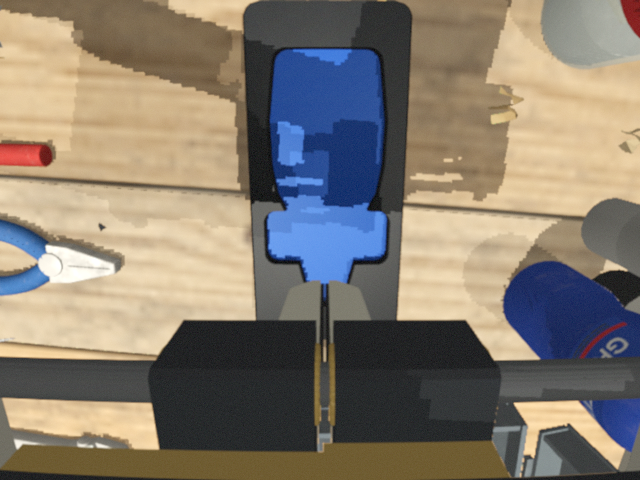

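I descended 1.5 cm too little, so the blue pliers were missed and are untouched at (110,265). The view does give a clean look at the blue insert: edges left (244,30)→(256,300) and right (411,30)→(398,300), floor end at row 49, notch floor x 267..386 and rows 211..263.

Run:
```python
from h import *;import pickle
c=pickle.load(open("w8.pkl","rb"))
im=cv2.imread("pics/w8.png").max(2).astype(int)
rows=[40,70,130,160,230,250,280,300];Lp=[];Rp=[]
for r in rows:
    g=np.gradient(cv2.GaussianBlur(im[r:r+1].astype(np.float32),(5,1),0)[0])
    Lp.append((225+g[225:265].argmin(),r));Rp.append((385+g[385:425].argmax(),r))
print(Lp,Rp)
for P in(Lp,Rp):
    W=toworld(c,P,.018)[:,:2];k=np.polyfit(W[:,1],W[:,0],1);print("x=%.4f*y+%.4f"%tuple(k),"yaw off",np.arctan(k[0]),(np.polyval(k,W[:,1])-W[:,0]).round(4))
print(toworld(c,[(327,49),(267,237),(386,237),(327,211),(327,263)],.008).round(4))
print(toworld(c,[(327,2)],.018).round(4))
print("blue nose",toworld(c,[(121,266)],.008).round(4))
```

```text
[(np.int64(243), 40), (np.int64(244), 70), (np.int64(237), 130), (np.int64(248), 160), (np.int64(250), 230), (np.int64(252), 250), (np.int64(253), 280), (np.int64(255), 300)] [(np.int64(411), 40), (np.int64(409), 70), (np.int64(407), 130), (np.int64(405), 160), (np.int64(402), 230), (np.int64(401), 250), (np.int64(399), 280), (np.int64(397), 300)]
x=-0.0823*y+0.6022 yaw off -0.08216039866701161 [-0.0015 -0.0013  0.0051 -0.0011  0.0001 -0.0005 -0.     -0.0006]
x=-0.0731*y+0.7070 yaw off -0.0729889912469108 [-0.0001  0.0003 -0.0002  0.0002 -0.0003 -0.0003 -0.0001  0.0005]
[[ 0.6513  0.0536  0.008 ]
 [ 0.6183 -0.0742  0.008 ]
 [ 0.7029 -0.0677  0.008 ]
 [ 0.6595 -0.0521  0.008 ]
 [ 0.6625 -0.0904  0.008 ]]
[[0.6493 0.0789 0.018 ]]
blue nose [[ 0.5111 -0.1046  0.008 ]]
```

```bash
python3 -m handwheel '[[-1.9,-0.4,0,0.15,0.46],[-1.9,-0.4,0,0.15,0.46],[-1.9,-0.4,0,0.15,0.46],[-1.9,-0.4,0,0.15,0.46],[-1.9,-0.4,0,0.15,0.46],[-1.9,-0.4,0,0.15,0.46],[-1.9,-0.4,0,0.15,0.46],[-1.9,-0.4,0,0.15,0.46],[-1.9,-0.4,0,0.15,0.46],[-2.05,-0.25,0,0.15,0.46]]' && python3 -m handwheel '[[0,0,-5,0,0.46],[0,0,-3,0,0.46],[0,0,-2,0,0.46],[0,0,0,0,0.46],[0,0,0,0,0.46],[0,0,0,0,0.46]]'
```

```text
t: 22.18
tool_pos: [0.4662, -0.1047, 0.3139]
orientation: [-0.012, 3.141, -0.0]
force: [-0.7, 0.3, 0.6]
opening: 0.0505
gripper_force: 0.0
t: 22.92
tool_pos: [0.4677, -0.1048, 0.2152]
orientation: [-0.004, 3.139, -0.001]
force: [0.5, 0.5, 0.4]
opening: 0.0501
gripper_force: 0.0
```

```bash
python3 -m handwheel '[[0,0,-1.5,0,0.46],[0,0,-1.05,0,0.46],[0,0,0,0,0.46],[0,0,0,0,1],[0,0,0,0,1],[0,0,0,0,1],[0,0,0,0,1],[0,0,0,0,1]]' 55 && python3 -m handwheel '[[0,0,0.5,0,1],[0,0,1,0,1],[0,0,2,0,1],[0,0,3,0,1],[0,0,3.5,0,1],[0,0,0,0,1]]' && python3 -m handwheel '[[1.9,0.3,0,-0.15,1],[1.9,0.3,0,-0.15,1],[1.9,0.3,0,-0.15,1],[1.9,0.3,0,-0.15,1],[1.9,0.3,0,-0.15,1],[1.9,0.4,0,-0.15,1],[1.9,0.4,0,-0.15,1],[2,0.4,0,-0.15,1],[2,0.4,0,-0.15,1],[2,0.4,0,-0.15,1]]' && python3 -m handwheel '[[0,0,0,0,1],[0,0,0,0,1],[0,0,0,0,1]]' && python3 look.py w9
```

```text
t: 23.92
tool_pos: [0.4671, -0.1046, 0.1882]
orientation: [-0.004, 3.142, -0.0]
force: [-0.1, -1.5, -0.8]
opening: 0.028
gripper_force: 54.9
t: 24.68
tool_pos: [0.4685, -0.105, 0.2921]
orientation: [-0.004, 3.135, -0.003]
force: [0.4, 0.4, -1.5]
opening: 0.0281
gripper_force: 54.9
t: 25.92
tool_pos: [0.6603, -0.0693, 0.2864]
orientation: [-2.143, -2.294, 0.002]
force: [-0.3, 0.2, -1.3]
opening: 0.0284
gripper_force: 54.8
t: 26.3
tool_pos: [0.6594, -0.0697, 0.2878]
orientation: [-2.137, -2.302, 0.001]
force: [0.9, -0.2, -2.0]
opening: 0.0279
gripper_force: 54.9
26.3 [ 0.65941139 -0.06971464  0.28781251] phi 0.07453818414376677 op 0.02789793961561777 cam [[0.997, 0.073, 0.02, 0.655], [0.076, -0.96, -0.268, 0.005], [-0.001, 0.269, -0.963, 0.267], [0.0, 0.0, 0.0, 1.0]]
```

```bash
python3 -m handwheel '[[0.1,0,-3,0,1],[0,0,-2.5,0,1],[0,0,-2,0,1],[0,0,-1,0,1],[0,0,-0.3,0,1],[0,0,-0.2,0,1],[0,0,0,0,1],[0,0,0,0,1]]' && python3 look.py w10
python3 - <<'E'
from h import *
im=cv2.imread("pics/w10.png")
hsv=cv2.cvtColor(im,cv2.COLOR_BGR2HSV)
for r in(60,120,180,220):
    print(r,' '.join('%d:%d/%d/%d'%(x,*hsv[r,x]) for x in range(205,450,8)))
E
```

```text
t: 27.35
tool_pos: [0.6614, -0.0696, 0.199]
orientation: [2.138, 2.3, 0.001]
force: [-0.7, 0.7, -1.9]
opening: 0.0282
gripper_force: 54.9
27.35 [ 0.66142204 -0.06958727  0.1989578 ] phi 0.0730507434600825 op 0.02822825304652488 cam [[0.997, 0.071, 0.021, 0.657], [0.074, -0.96, -0.269, 0.005], [0.001, 0.27, -0.963, 0.179], [0.0, 0.0, 0.0, 1.0]]
60 205:60/9/55 213:100/11/72 221:60/13/20 229:110/200/140 237:109/187/203 245:106/153/185 253:107/132/210 261:106/135/214 269:106/130/206 277:107/147/175 285:109/188/170 293:109/184/224 301:109/178/224 309:108/186/223 317:109/180/223 325:109/180/225 333:110/183/167 341:110/186/152 349:111/182/118 357:110/158/95 365:107/155/110 373:107/148/136 381:109/125/145 389:108/150/141 397:108/158/126 405:111/189/123 413:113/90/34 421:77/36/50 429:70/14/54 437:70/26/59 445:60/5/47
120 205:150/6/40 213:30/9/30 221:45/111/23 229:111/196/117 237:109/195/106 245:107/152/111 253:107/155/115 261:108/153/113 269:108/159/136 277:107/155/102 285:111/190/153 293:111/187/153 301:110/183/153 309:110/186/156 317:110/189/154 325:109/197/153 333:111/181/156 341:110/186/1
[... 445 characters left out ...]
3 333:110/212/114 341:110/196/113 349:110/217/113 357:111/191/116 365:108/165/113 373:107/144/136 381:107/139/149 389:108/134/146 397:108/152/129 405:111/177/141 413:120/38/27 421:20/16/47 429:99/62/29 437:150/20/26 445:102/41/31
220 205:30/12/83 213:30/8/102 221:30/7/104 229:60/3/83 237:112/127/22 245:109/155/219 253:110/203/113 261:107/160/105 269:107/162/113 277:108/153/115 285:107/158/110 293:108/167/96 301:110/214/112 309:112/193/115 317:111/195/114 325:110/200/115 333:110/212/112 341:112/183/117 349:109/182/108 357:106/170/105 365:108/152/114 373:108/145/116 381:108/133/109 389:108/146/101 397:111/197/115 405:135/36/28 413:108/61/21 421:108/41/31 429:30/26/30 437:68/41/25 445:113/49/21
```

The blue handles (241..403) are centred in the floor (226..416). I'll release and fetch the wrench.

```bash
python3 -m handwheel '[[0,0,-0.1,0,1],[0,0,0,0,0.56],[0,0,0,0,0.56],[0,0,0,0,0.56],[0,0,1,0,0.56],[0,0,3,0,0.56],[0,0,6,0,0.46]]' && python3 -m handwheel '[[-2.8,-2.1,0,0.142,0.46],[-2.8,-2.1,0,0.142,0.46],[-2.8,-2.1,0,0.142,0.46],[-2.8,-2.1,0,0.142,0.46],[-2.9,-2.1,0,0.142,0.46],[-2.9,-2.1,0,0.142,0.46],[-2.9,-2.1,0,0.142,0.46],[-2.9,-2.1,0,0.142,0.46],[-2.9,-2.1,0,0.14,0.46],[-2.9,-1.9,0,0.14,0.46]]' && python3 -m handwheel '[[0,0,0,0,0.46],[0,0,0,0,0.46],[0,0,0,0,0.46]]' && python3 look.py w11
python3 - <<'E'
from h import *;import pickle
c=pickle.load(open("w11.pkl","rb"))
im=cv2.imread("pics/w11.png");hsv=cv2.cvtColor(im,cv2.COLOR_BGR2HSV)
m=np.zeros(im.shape[:2],np.uint8);m[:315,260:390]=(hsv[:315,260:390,1]<45)*255
N,L,S,_=cv2.connectedComponentsWithStats(m);b=1+S[1:,4].argmax();print(S[b])
W=toworld(c,np.argwhere(L==b)[:,::-1],.012)[:,:2];print(W[:,0].min(),W[:,0].max())
for x0 in np.arange(.32,.52,.02):
    q=W[(abs(W[:,0]-x0)<.002)];print(x0.round(3),q[:,1].min().round(4),q[:,1].max().round(4)) if len(q) else 0
E
```

```text
t: 28.28
tool_pos: [0.6598, -0.0694, 0.2955]
orientation: [-2.135, -2.297, 0.005]
force: [0.4, -0.1, 0.7]
opening: 0.047
gripper_force: 0.0
t: 29.52
tool_pos: [0.3742, -0.2783, 0.2983]
orientation: [0.121, 3.138, -0.002]
force: [0.8, -0.5, -0.0]
opening: 0.0501
gripper_force: 0.0
t: 29.9
tool_pos: [0.3758, -0.2771, 0.2975]
orientation: [0.129, 3.138, -0.0]
force: [-0.6, -0.4, -0.2]
opening: 0.05
gripper_force: 0.0
29.9 [ 0.37583758 -0.27713113  0.29752973] phi 1.4886746728043347 op 0.0499651699346546 cam [[0.081, 0.96, 0.269, 0.302], [0.997, -0.078, -0.022, -0.271], [0.0, 0.27, -0.963, 0.277], [0.0, 0.0, 0.0, 1.0]]
[  260     0   130   111 13660]
0.23040805100449735 0.29285761324449405
```

Run:
```python
from h import *;import pickle
c=pickle.load(open("w11.pkl","rb"))
im=cv2.imread("pics/w11.png");hsv=cv2.cvtColor(im,cv2.COLOR_BGR2HSV)
m=np.zeros(im.shape[:2],np.uint8);m[112:380,262:390]=((hsv[112:380,262:390,1]<45)&(hsv[112:380,262:390,2]>110))*255
N,L,S,_=cv2.connectedComponentsWithStats(m);print(S[S[:,4]>150])
b=1+S[1:,4].argmax()
W=toworld(c,np.argwhere(L==b)[:,::-1],.012)[:,:2];print(W[:,0].min(),W[:,0].max())
for x0 in np.arange(.3,.52,.015):
    q=W[(abs(W[:,0]-x0)<.002)];print(x0.round(3),q[:,1].min().round(4),q[:,1].max().round(4),q[:,1].mean().round(4)) if len(q) else 0
```

```text
[[     0      0    640    480 300524]
 [   286    156     59    206   6676]]
0.3225235813498933 0.47082072099943484
0.33 -0.2859 -0.2685 -0.2771
0.345 -0.288 -0.269 -0.2786
0.36 -0.2894 -0.2702 -0.28
0.375 -0.2908 -0.2713 -0.281
0.39 -0.2929 -0.2724 -0.2826
0.405 -0.2936 -0.2736 -0.2835
0.42 -0.2944 -0.274 -0.2841
0.435 -0.2958 -0.2746 -0.2853
0.45 -0.3016 -0.2744 -0.2871
0.465 -0.3119 -0.2694 -0.2908
```

```bash
python3 -m handwheel '[[-0.2,-0.4,-4,0,0.46],[0,0,-3,0,0.46],[0,0,-2,0,0.46],[0,0,-1.9,0,0.46],[0,0,0,0,0.46],[0,0,0,0,1],[0,0,0,0,1],[0,0,0,0,1],[0,0,0,0,1],[0,0,0,0,1]]' 55 && python3 -m handwheel '[[0,0,0.5,0,1],[0,0,1,0,1],[0,0,2,0,1],[0,0,3,0,1],[0,0,4.5,0,1],[0,0,0,0,1]]' && python3 -m handwheel '[[2.4,0.1,0,-0.166,1],[2.4,0.1,0,-0.166,1],[2.4,0.1,0,-0.166,1],[2.4,0.1,0,-0.166,1],[2.4,0.1,0,-0.166,1],[2.4,0.1,0,-0.166,1],[2.4,0.1,0,-0.166,1],[2.5,0.1,0,-0.166,1],[2.5,0,0,-0.166,1],[2.5,0,0,-0.17,1]]' && python3 -m handwheel '[[0,0,0,0,1],[0,0,0,0,1],[0,0,0,0,1]]' && python3 look.py w12
```

```text
t: 31.2
tool_pos: [0.3732, -0.2816, 0.1884]
orientation: [0.129, 3.139, -0.0]
force: [0.1, 0.9, 1.6]
opening: 0.0262
gripper_force: 54.7
t: 31.95
tool_pos: [0.3743, -0.2827, 0.303]
orientation: [0.128, 3.133, -0.009]
force: [-0.1, -0.4, -1.9]
opening: 0.0263
gripper_force: 54.7
t: 33.2
tool_pos: [0.6165, -0.2733, 0.2967]
orientation: [-2.411, -2.011, 0.001]
force: [-0.2, 0.0, -2.1]
opening: 0.0266
gripper_force: 54.7
t: 33.58
tool_pos: [0.6154, -0.2737, 0.2979]
orientation: [-2.405, -2.02, 0.001]
force: [-0.3, 0.4, -2.6]
opening: 0.0261
gripper_force: 54.7
33.575 [ 0.61535098 -0.27365275  0.29786713] phi -0.17373393899536083 op 0.026145786697794566 cam [[0.985, -0.165, -0.047, 0.629], [-0.172, -0.949, -0.265, -0.2], [-0.001, 0.269, -0.963, 0.277], [0.0, 0.0, 0.0, 1.0]]
```

View pics/w12.png

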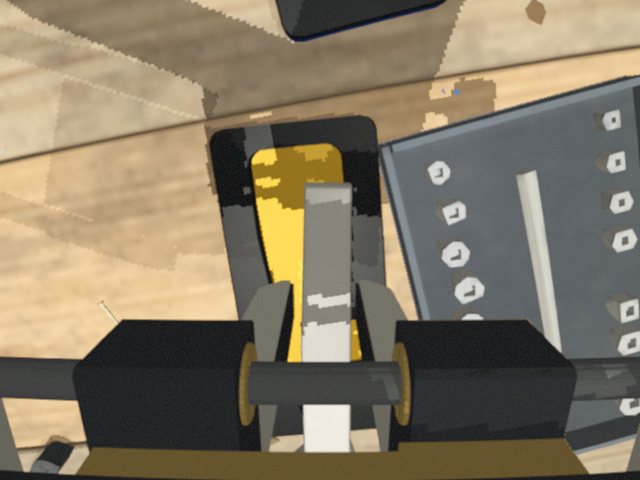

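The wrench is held level, with its handle end at (328,185). The wrench insert lies turned a little further: left edge (211,140)→(236,305), right edge (377,130)→(385,270), far edge (225,130)→(365,117), recess floor end (258,150)→(337,144). The open socket tray sits to the right from x=382.

Run:
```python
from h import *;import pickle
c=pickle.load(open("w12.pkl","rb"))
im=cv2.imread("pics/w12.png").max(2).astype(np.float32)
Lp=[];Rp=[]
for r in range(150,300,15):
    g=np.gradient(cv2.GaussianBlur(im[r:r+1],(5,1),0)[0])
    e=int(211+(r-140)*.152);Lp.append((e-14+g[e-14:e+14].argmin(),r))
    e=int(377+(r-130)*.057);Rp.append((e-9+g[e-9:e+9].argmax(),r))
print([int(p[0]) for p in Lp],[int(p[0]) for p in Rp])
for P in(Lp,Rp):
    W=toworld(c,P,.018)[:,:2];k=np.polyfit(W[:,1],W[:,0],1)
    for _ in range(2):
        ok=abs(np.polyval(k,W[:,1])-W[:,0])<.0015;k=np.polyfit(W[ok,1],W[ok,0],1) if ok.sum()>3 else k
    print("x=%.4f*y+%.4f"%tuple(k),np.arctan(k[0]),ok.sum(),"at y=-.27:",np.polyval(k,-.27))
F=toworld(c,[(225,130),(365,117)],.018);print("far edge",F.round(4),np.arctan2(*(F[1]-F[0])[[1,0]]),F.mean(0).round(4))
G=toworld(c,[(258,150),(337,144)],.008);print("floor end",G.round(4),np.arctan2(*(G[1]-G[0])[[1,0]]))
H=toworld(c,[(304,184),(352,184),(302,300),(351,300)],.121);print("wrench",H.round(4), (H[0]+H[1])/2,(H[2]+H[3])/2)
# floor left edge (taper): points
print("floor left",toworld(c,[(254,180),(274,275)],.008).round(4))
```

```text
[210, 212, 215, 217, 219, 222, 224, 227, 229, 232] [381, 385, 379, 380, 381, 382, 383, 384, 385, 386]
x=0.0795*y+0.5726 0.07938018614346372 10 at y=-.27: 0.5510806398603882
x=0.0885*y+0.6784 0.08828129984267422 9 at y=-.27: 0.654482647585296
far edge [[ 0.5683 -0.1942  0.018 ]
 [ 0.6533 -0.2015  0.018 ]] -0.08499648115730166 [ 0.6108 -0.1978  0.018 ]
floor end [[ 0.584  -0.2099  0.008 ]
 [ 0.6343 -0.215   0.008 ]] -0.09974018544523074
wrench [[ 0.6173 -0.221   0.121 ]
 [ 0.6352 -0.2241  0.121 ]
 [ 0.6077 -0.2676  0.121 ]
 [ 0.6275 -0.271   0.121 ]] [ 0.62624827 -0.2225877   0.121     ] [ 0.61759734 -0.26931794  0.121     ]
floor left [[ 0.5774 -0.2283  0.008 ]
 [ 0.5768 -0.2949  0.008 ]]
```

```bash
python3 -m handwheel '[[-1.3,0.1,0,0.095,1],[0,0,-3,0,1],[0,0,-3,0,1],[0,0,-1,0,1],[0,0,0,0,1],[0,0,0,0,1],[0,0,0,0,1]]' && python3 look.py w13
python3 - <<'E'
from h import *;import pickle
c=pickle.load(open("w13.pkl","rb"));I=cv2.imread("pics/w13.png");hsv=cv2.cvtColor(I,cv2.COLOR_BGR2HSV)
y=(abs(hsv[...,0].astype(int)-24)<8)&(hsv[...,1]>180)&(hsv[...,2]>70)
g=(hsv[...,1]<45)&(hsv[...,2]>85)
for r in range(60,320,20):
    a=np.where(y[r,150:480])[0]+150;b=np.where(g[r,290:365])[0]+290
    print(r,(a.min(),a.max()) if len(a) else None,(b.min(),b.max(),len(b)) if len(b) else None)
E
```

```text
t: 34.5
tool_pos: [0.6037, -0.2729, 0.2299]
orientation: [2.307, 2.129, 0.001]
force: [-0.2, 0.4, -2.7]
opening: 0.0262
gripper_force: 54.7
34.5 [ 0.60370725 -0.27288342  0.22993159] phi -0.07988261938039763 op 0.02616744698069594 cam [[0.997, -0.076, -0.019, 0.61], [-0.079, -0.96, -0.27, -0.198], [0.002, 0.27, -0.963, 0.209], [0.0, 0.0, 0.0, 1.0]]
60 None None
80 None None
100 None None
120 None None
140 None None
160 (np.int64(261), np.int64(376)) None
180 (np.int64(259), np.int64(378)) None
200 (np.int64(260), np.int64(378)) (np.int64(305), np.int64(350), 46)
220 (np.int64(261), np.int64(377)) (np.int64(304), np.int64(349), 46)
240 (np.int64(262), np.int64(377)) (np.int64(304), np.int64(349), 46)
260 (np.int64(263), np.int64(376)) (np.int64(303), np.int64(349), 47)
280 (np.int64(265), np.int64(374)) (np.int64(303), np.int64(349), 47)
300 (np.int64(293), np.int64(355)) (np.int64(303), np.int64(364), 49)
```

```bash
python3 - <<'E'
from h import *;import pickle
c=pickle.load(open("w13.pkl","rb"))
A=toworld(c,[(259.5,190),(378,190),(262.5,250),(376.5,250)],.008);B=toworld(c,[(304.5,190),(350,190),(303,260),(349,260)],.053)
A2=(A[::2]+A[1::2])/2;B2=(B[::2]+B[1::2])/2
print("floor",A2.round(4),np.hypot(*(A[0]-A[1])[:2]));print("wrench",B2.round(4))
E
python3 - <<'E'
import cv2,numpy as np
hsv=cv2.cvtColor(cv2.imread("pics/w13.png"),cv2.COLOR_BGR2HSV)
print([tuple(map(int,hsv[r,280])) for r in range(130,160,4)],"wrench col",[(r,int(hsv[r,327,1])) for r in range(150,204,4)])
E
```

```text
floor [[ 0.6056 -0.2306  0.008 ]
 [ 0.6035 -0.2613  0.008 ]] 0.05790732728546107
wrench [[ 0.6099 -0.2236  0.053 ]
 [ 0.6073 -0.2515  0.053 ]]
[(0, 17, 44), (60, 22, 46), (68, 23, 44), (0, 19, 40), (51, 43, 42), (16, 78, 69), (23, 197, 194), (22, 191, 196)] wrench col [(150, 148), (154, 188), (158, 191), (162, 187), (166, 190), (170, 207), (174, 202), (178, 200), (182, 144), (186, 23), (190, 20), (194, 23), (198, 22), (202, 22)]
```

The recess floor at this end measures 58 mm wide, so this is the jaw end: the wrench insert points toward +y (yaw about 1.487), and I had misjudged it. Turning by π in the hand would pass joint 6's range. I'll set the wrench back down, regrasp it with a half turn, and bring it in the other way round.

```bash
python3 -m handwheel '[[0,0,4,0,1],[0,0,3,0,1],[0,0,0,0,1]]' && python3 -m handwheel '[[-2.3,-0.1,0,0.157,1],[-2.3,-0.1,0,0.157,1],[-2.3,-0.1,0,0.157,1],[-2.3,-0.1,0,0.157,1],[-2.3,-0.1,0,0.157,1],[-2.3,-0.1,0,0.157,1],[-2.3,-0.1,0,0.157,1],[-2.3,-0.1,0,0.157,1],[-2.3,0,0,0.157,1],[-2.3,0,0,0.157,1]]' && python3 -m handwheel '[[0,0,-4,0,1],[0,0,-3,0,1],[0,0,-2,0,1],[0,0,-1,0,1],[0,0,-0.7,0,1],[0,0,0,0,1],[0,0,0,0,1],[0,0,-0.2,0,1],[0,0,0,0,1]]'
```

```text
t: 34.92
tool_pos: [0.6044, -0.2732, 0.3025]
orientation: [2.303, 2.126, 0.004]
force: [1.1, 1.0, -2.3]
opening: 0.0264
gripper_force: 54.7
t: 36.17
tool_pos: [0.3719, -0.2802, 0.2965]
orientation: [-0.119, -3.138, -0.002]
force: [-0.3, -0.9, -1.7]
opening: 0.0265
gripper_force: 54.7
t: 37.3
tool_pos: [0.3733, -0.2807, 0.1896]
orientation: [0.127, 3.138, -0.001]
force: [1.2, 0.2, -1.2]
opening: 0.0263
gripper_force: 54.7
```

```bash
python3 -m handwheel '[[0,0,0,0,0.46],[0,0,0,0,0.46],[0,0,0,0,0.46],[0,0,2,0,0.46],[0,0,4,0,0.46]]' && python3 -m handwheel '[[0,0,0,-0.175,0.46],[0,0,0,-0.175,0.46],[0,0,0,-0.175,0.46],[0,0,0,-0.175,0.46],[0,0,0,-0.175,0.46],[0,0,0,-0.175,0.46],[0,0,0,-0.175,0.46],[0,0,0,-0.175,0.46],[0,0,0,-0.175,0.46],[0,0,0,-0.175,0.46]]' && python3 -m handwheel '[[0,0,0,-0.175,0.46],[0,0,0,-0.175,0.46],[0,0,0,-0.175,0.46],[0,0,0,-0.175,0.46],[0,0,0,-0.175,0.46],[0,0,0,-0.175,0.46],[0,0,0,-0.175,0.46],[0,0,0,-0.167,0.46],[0,0,0,0,0.46],[0,0,0,0,0.46]]' && python3 look.py w14
python3 - <<'E'
from h import *;import pickle
c=pickle.load(open("w14.pkl","rb"))
im=cv2.imread("pics/w14.png");hsv=cv2.cvtColor(im,cv2.COLOR_BGR2HSV)
m=((hsv[...,1]<45)&(hsv[...,2]>110)).astype(np.uint8)
N,L,S,_=cv2.connectedComponentsWithStats(m)
for b in range(1,N):
    if S[b,4]>1500:
        W=toworld(c,np.argwhere(L==b)[:,::-1],.012)[:,:2];print(S[b],W.min(0),W.max(0))
        if 300<S[b,0]+S[b,2]/2<350:
            for x0 in np.arange(.3,.5,.015):
                q=W[(abs(W[:,0]-x0)<.002)];print(x0.round(3),q[:,1].min().round(4),q[:,1].max().round(4),q[:,1].mean().round(4)) if len(q) else 0
E
```

```text
t: 37.92
tool_pos: [0.3723, -0.2798, 0.2482]
orientation: [-0.127, -3.136, -0.004]
force: [0.8, -0.9, -0.1]
opening: 0.0503
gripper_force: 0.0
t: 39.17
tool_pos: [0.3731, -0.2806, 0.2493]
orientation: [2.496, 1.907, 0.0]
force: [-0.1, -0.6, -0.0]
opening: 0.0502
gripper_force: 0.0
t: 40.42
tool_pos: [0.3731, -0.2805, 0.2492]
orientation: [-3.139, 0.122, 0.0]
force: [-0.7, -0.7, 0.7]
opening: 0.0507
gripper_force: 0.0
40.425 [ 0.37310582 -0.28054609  0.24923873] phi -1.6481914611256818 op 0.05065738857464077 cam [[-0.076, -0.96, -0.269, 0.448], [-0.997, 0.073, 0.021, -0.286], [-0.0, 0.27, -0.963, 0.229], [0.0, 0.0, 0.0, 1.0]]
[ 283    3   33   66 1517] [ 0.47524019 -0.28527885] [ 0.50358646 -0.26772844]
[  287     4    87   278 11786] [ 0.36178264 -0.31202119] [ 0.50199113 -0.26882273]
0.36 -0.286 -0.286 -0.286
0.375 -0.2897 -0.2701 -0.28
0.39 -0.2918 -0.271 -0.2812
0.405 -0.2928 -0.2723 -0.2826
0.42 -0.2937 -0.2731 -0.2834
0.435 -0.2947 -0.2739 -0.2843
0.45 -0.2962 -0.274 -0.2853
0.465 -0.3115 -0.2691 -0.2899
0.48 -0.3118 -0.2847 -0.3017
0.495 -0.312 -0.2994 -0.3053
[ 306  289   34   53 1615] [ 0.32421658 -0.2868261 ] [ 0.35817033 -0.26700709]
0.33 -0.2845 -0.267 -0.2758
0.345 -0.2861 -0.2681 -0.2771
0.36 -0.2722 -0.2699 -0.2711
[ 254  404  130   48 4833] [ 0.24149052 -0.30834182] [ 0.28356902 -0.22516133]
```

```bash
python3 -m handwheel '[[0,0,-3,0,0.46],[0,0,-2,0,0.46],[0,0,-1.1,0,0.46],[0,0,0,0,0.46],[0,0,0,0,1],[0,0,0,0,1],[0,0,0,0,1],[0,0,0,0,1],[0,0,0,0,1]]' 55 && python3 -m handwheel '[[0,0,0.5,0,1],[0,0,1,0,1],[0,0,2,0,1],[0,0,3,0,1],[0,0,4.5,0,1],[0,0,0,0,1]]' && python3 -m handwheel '[[2.2,-0.7,0,0.157,1],[2.2,-0.7,0,0.157,1],[2.2,-0.7,0,0.157,1],[2.2,-0.7,0,0.157,1],[2.2,-0.7,0,0.157,1],[2.2,-0.7,0,0.157,1],[2.2,-0.7,0,0.157,1],[2.2,-0.7,0,0.157,1],[2.3,-0.7,0,0.157,1],[2.4,-0.8,0,0.154,1]]' && python3 -m handwheel '[[0,0,-3,0,1],[0,0,0,0,1],[0,0,0,0,1],[0,0,0,0,1]]' && python3 look.py w15
cat > e.py <<'E'
import sys
from h import *;import pickle
n=sys.argv[1];c=pickle.load(open(n+".pkl","rb"));I=cv2.imread(f"pics/{n}.png");hsv=cv2.cvtColor(I,cv2.COLOR_BGR2HSV)
y=(abs(hsv[...,0].astype(int)-24)<8)&(hsv[...,1]>180)&(hsv[...,2]>60)
g=(hsv[...,1]<50)&(hsv[...,2]>85)
for r in range(0,320,15):
    a=np.where(y[r,150:480])[0]+150;b=np.where(g[r,265:390])[0]+265
    print(r,(int(a.min()),int(a.max()),len(a)) if len(a) else None,(int(b.min()),int(b.max()),len(b)) if len(b) else None)
E
python3 e.py w15
```

```text
t: 41.6
tool_pos: [0.3733, -0.2807, 0.1887]
orientation: [3.139, -0.128, 0.001]
force: [-0.3, 1.3, 5.7]
opening: 0.0266
gripper_force: 54.8
t: 42.35
tool_pos: [0.3743, -0.2817, 0.3028]
orientation: [3.134, -0.127, 0.009]
force: [0.6, -0.9, -2.9]
opening: 0.0264
gripper_force: 54.7
t: 43.6
tool_pos: [0.5964, -0.3515, 0.2964]
orientation: [-2.307, -2.129, 0.001]
force: [0.2, -0.4, -1.3]
opening: 0.0264
gripper_force: 54.7
t: 44.1
tool_pos: [0.5963, -0.3518, 0.2696]
orientation: [2.313, 2.124, 0.001]
force: [-0.0, -0.5, -1.9]
opening: 0.0266
gripper_force: 54.7
44.1 [ 0.59627815 -0.35177516  0.2696471 ] phi -0.0852562140166395 op 0.02659135013409086 cam [[0.996, -0.081, -0.021, 0.603], [-0.084, -0.959, -0.269, -0.277], [0.002, 0.27, -0.963, 0.249], [0.0, 0.0, 0.0, 1.0]]
0 (311, 346, 36) (271, 387, 78)
15 (266, 346, 37) (269, 388, 81)
30 (312, 327, 16) (267, 388, 97)
45 None (265, 388, 116)
60 (267, 270, 4) (273, 389, 117)
75 (267, 270, 4) (273, 383, 111)
90 (269, 373, 6) (274, 367, 94)
105 (269, 373, 33) (287, 354, 68)
120 (271, 371, 38) (292, 349, 58)
135 (273, 369, 36) (293, 349, 57)
150 (275, 368, 34) (265, 349, 62)
165 (277, 367, 31) (265, 349, 59)
180 (279, 365, 28) (265, 349, 60)
195 (281, 363, 25) (295, 349, 55)
210 (283, 362, 23) (265, 348, 62)
225 (252, 392, 51) (296, 348, 53)
240 (253, 393, 4) (297, 348, 52)
255 (254, 392, 4) (298, 348, 51)
270 (257, 387, 45) (298, 347, 50)
285 (292, 354, 6) (265, 389, 103)
300 (295, 353, 4) (265, 389, 97)
315 (297, 351, 3) (265, 389, 90)
```

Run:
```python
from h import *;import pickle
c=pickle.load(open("w15.pkl","rb"))
I=cv2.imread("pics/w15.png");hsv=cv2.cvtColor(I,cv2.COLOR_BGR2HSV)
print([(r,*map(int,hsv[r,262])) for r in range(214,282,3)])
m=lambda p,z:(lambda A:((A[::2]+A[1::2])/2).round(4))(toworld(c,p,z))
print("floor",m([(271,120),(371,120),(283,210),(362,210),(253,245),(393,245)],.008))
print("wrench",m([(292.5,135),(349,135),(296,225),(348,225),(298,270),(347,270)],.093))
```

```text
[(214, 18, 13, 100), (217, 30, 8, 92), (220, 21, 202, 140), (223, 24, 169, 236), (226, 25, 161, 255), (229, 25, 160, 255), (232, 25, 160, 255), (235, 24, 161, 255), (238, 24, 160, 255), (241, 25, 158, 255), (244, 24, 162, 255), (247, 25, 159, 255), (250, 27, 153, 255), (253, 24, 160, 255), (256, 24, 163, 255), (259, 24, 160, 255), (262, 25, 159, 255), (265, 28, 149, 255), (268, 25, 180, 218), (271, 22, 203, 190), (274, 20, 198, 94), (277, 135, 64, 8), (280, 83, 24, 42)]
floor [[ 0.602  -0.2765  0.008 ]
 [ 0.5984 -0.328   0.008 ]
 [ 0.5969 -0.3496  0.008 ]]
wrench [[ 0.6019 -0.282   0.093 ]
 [ 0.5995 -0.3159  0.093 ]
 [ 0.5981 -0.3344  0.093 ]]
```

```bash
python3 -m handwheel '[[0,0.1,-3,0,1],[0,0,-2,0,1],[0,0,-1,0,1],[0,0,-0.6,0,1],[0,0,-0.4,0,1],[0,0,0,0,1],[0,0,0,0,1]]' && python3 -m handwheel '[[0,0,0,0,0.62],[0,0,0,0,0.6],[0,0,0,0,0.6],[0,0,1,0,0.6],[0,0,3,0,0.6],[0,0,6,0,0.46],[0,0,6,0,0.46],[0,0,0,0,0.46],[0,0,0,0,0.46]]' && python3 look.py w16 && python3 e.py w16
```

```text
t: 45.02
tool_pos: [0.5964, -0.3507, 0.199]
orientation: [2.313, 2.124, 0.0]
force: [-0.8, 0.4, -2.5]
opening: 0.0263
gripper_force: 54.7
t: 46.15
tool_pos: [0.5961, -0.3506, 0.359]
orientation: [2.313, 2.124, 0.0]
force: [-0.4, 0.5, -1.9]
opening: 0.0504
gripper_force: 0.0
46.15 [ 0.59611182 -0.35057476  0.35904798] phi -0.08497226713463699 op 0.05041527540836031 cam [[0.996, -0.081, -0.021, 0.603], [-0.084, -0.959, -0.269, -0.276], [0.001, 0.27, -0.963, 0.339], [0.0, 0.0, 0.0, 1.0]]
0 None None
15 None None
30 (296, 349, 45) None
45 (282, 361, 59) (311, 341, 10)
60 (282, 361, 38) (299, 354, 36)
75 (283, 361, 27) (297, 355, 42)
90 (284, 360, 17) (299, 355, 57)
105 (284, 360, 24) (299, 346, 48)
120 (285, 359, 42) (277, 336, 32)
135 (287, 358, 41) (309, 336, 28)
150 (289, 357, 23) (310, 336, 27)
165 (291, 355, 22) (310, 336, 27)
180 (293, 353, 2) (265, 387, 76)
195 (339, 339, 1) (265, 388, 50)
210 (271, 375, 2) (265, 386, 37)
225 (272, 375, 3) (265, 387, 38)
240 (347, 348, 2) (265, 385, 47)
255 (346, 346, 1) (265, 386, 95)
270 (303, 344, 3) (265, 383, 93)
285 None (267, 389, 69)
300 None (268, 379, 83)
315 None None
```

Run:
```python
from h import *
h=cv2.cvtColor(cv2.imread("pics/w6.png"),cv2.COLOR_BGR2HSV)
for r in(60,120,180):print(r,' '.join('%d:%d/%d/%d'%(x,*h[r,x]) for x in list(range(215,300,6))+list(range(350,425,6))))
cv2.imwrite("pics/scene1.png",read_camera("scene")[:,:,::-1])
```

```text
60 215:60/3/76 221:15/34/30 227:1/198/151 233:0/188/246 239:1/194/206 245:2/165/223 251:2/149/238 257:2/150/247 263:2/165/238 269:2/174/164 275:2/182/153 281:1/182/130 287:1/196/174 293:0/198/171 299:1/200/172 350:0/189/174 356:1/205/154 362:4/234/131 368:1/187/134 374:1/180/153 380:1/185/164 386:1/176/167 392:1/177/173 398:1/187/165 404:1/194/151 410:1/200/135 416:0/0/13 422:150/14/36
120 215:20/9/85 221:50/28/27 227:1/202/168 233:1/184/251 239:1/184/205 245:2/165/229 251:2/164/242 257:1/168/218 263:2/172/169 269:1/177/164 275:1/195/148 281:0/198/171 287:1/201/175 293:1/194/175 299:0/192/175 350:2/187/180 356:0/194/142 362:0/204/135 368:1/175/115 374:0/179/145 380:1/190/160 386:1/177/173 392:1/179/179 398:1/190/169 404:1/187/158 410:0/187/172 416:10/61/25 422:0/31/33
180 215:114/35/36 221:120/35/29 227:30/29/26 233:132/64/20 239:3/224/132 245:1/194/133 251:0/180/130 257:1/167/134 263:2/182/137 269:2/174/170 275:1/166/171 281:1/178/156 287:1/202/154 293:1/197/176 299:2/204/171 350:1/205/163 356:1/211/133 362:1/182/119 368:2/185/146 374:2/193/161 380:0/189/173 386:0/179/177 392:1/180/170 398:2/178/155 404:1/211/133 410:120/81/22 416:30/8/61 422:35/26/58
```

```bash
python3 -m handwheel '[[1.2,5.6,-0.8,0.032,0.46],[1.2,5.6,-0.8,0.032,0.46],[1.2,5.6,-0.8,0.032,0.46],[1.2,5.6,-0.8,0.032,0.46],[1.4,5.6,-0.8,0.032,0.46],[0,0,0,0,0.46],[0,0,0,0,0.46]]' && python3 look.py w17
python3 - <<'E'
from h import *;import pickle
c=pickle.load(open("w17.pkl","rb"));h=cv2.cvtColor(cv2.imread("pics/w17.png"),cv2.COLOR_BGR2HSV)
for col in(288,294,360,366):print(col,' '.join('%d:%d/%d'%(r,h[r,col,1],h[r,col,2]) for r in range(34,90,3)))
for r in(80,100,140):print(r,' '.join('%d:%d/%d'%(x,h[r,x,1],h[r,x,2]) for x in range(262,396,5)))
# jaws steel
g=(h[...,1]<60)&(h[...,2]>90)
for r in range(190,320,10):
    b=np.where(g[r,300:352])[0]+300;print(r,(b.min(),b.max(),len(b)) if len(b) else None)
# predicted seated tool edges: origin (.6575,-.0341), yaw -1.496, z 8
R=lambda x,y,z:[.6575+x*np.cos(-1.496)-y*np.sin(-1.496),-.0341+x*np.sin(-1.496)+y*np.cos(-1.496),z]
print("pred handle end, pivot, nose",topx(c,[R(-.079,0,.016),R(.026,0,.024),R(.079,0,.018),R(-.02,.032,.016),R(-.02,-.032,.016)]).round(0).tolist())
E
```

```text
t: 47.12
tool_pos: [0.6577, -0.0705, 0.3166]
orientation: [-2.134, -2.302, 0.003]
force: [-0.2, -1.3, -0.2]
opening: 0.0504
gripper_force: 0.0
47.125 [ 0.65765339 -0.07048518  0.31657836] phi 0.0756419964668503 op 0.05038290848219666 cam [[0.997, 0.075, 0.018, 0.653], [0.077, -0.96, -0.269, 0.004], [-0.003, 0.269, -0.963, 0.296], [0.0, 0.0, 0.0, 1.0]]
288 34:7/75 37:7/78 40:4/57 43:189/139 46:184/165 49:192/149 52:185/105 55:173/100 58:168/102 61:149/103 64:151/103 67:150/109 70:162/107 73:159/112 76:162/115 79:163/114 82:153/117 85:158/118 88:140/120
294 34:7/74 37:10/78 40:12/62 43:185/157 46:173/220 49:188/168 52:161/139 55:152/126 58:153/127 61:155/127 64:150/131 67:146/133 70:153/133 73:153/128 76:158/126 79:131/134 82:136/137 85:148/138 88:142/135
360 34:25/51 37:16/49 40:24/43 43:150/90 46:201/147 49:167/133 52:153/138 55:151/140 58:153/137 61:158/137 64:158/137 67:151/137 70:156/136 73:139/134 76:148/131 79:162/134 82:151/132 85:156/132 88:146/131
366 34:19/55 37:0/55 40:19/40 43:163/89 46:185/146 49:171/143 52:160/129 55:161/128 58:146/133 61:162/129 64:151/132 67:158/136 70
[... 879 characters left out ...]
90/113 337:202/111 342:195/111 347:196/112 352:204/109 357:154/98 362:152/106 367:148/107 372:126/103 377:164/109 382:200/115 387:23/34 392:4/60
190 None
200 None
210 (np.int64(326), np.int64(335), 10)
220 (np.int64(309), np.int64(351), 43)
230 (np.int64(310), np.int64(351), 42)
240 (np.int64(311), np.int64(351), 41)
250 (np.int64(314), np.int64(348), 35)
260 (np.int64(300), np.int64(345), 30)
270 (np.int64(300), np.int64(342), 26)
280 (np.int64(300), np.int64(351), 23)
290 (np.int64(300), np.int64(351), 13)
300 (np.int64(300), np.int64(351), 48)
310 (np.int64(300), np.int64(351), 46)
pred handle end, pivot, nose [[329.0, 56.0], [328.0, 221.0], [328.0, 290.0], [377.0, 150.0], [280.0, 150.0]]
```

```bash
python3 -c "
from plant import job
print(job.close_job())"
```

```text
the job is handed in; nothing more can be done
None
```

The ratchet, red pliers, blue pliers and wrench are each laid in their own insert, the right way round, and the job was handed in at about 47 s. The camera checks showed each tool inside its recess. The red pliers were last measured just before release, and the wrench's and red pliers' final drop to the floor was not measured directly.

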